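Wedge the spring hatch open and fetch the brass fitting

ROBOT

A 6-joint arm with a two-finger parallel gripper is mounted at the origin on a cart in front of the work surface, level with it; the furniture and walls round the work are solid. World frame = base frame: x ahead of the robot, y to its left, z up, the work surface at z = 0. Lengths are in mm, angles in rad, forces in N, time in s.
With the tool pointing down it reaches from about 350 to 775 mm from the base axis. Payload 7.3 kg.
Tool frame: the origin (TCP) lies midway between the tips of the shut fingers; the grasp point (between the pads) lies 19 mm behind it; x points along the fingers, y is the direction in which the jaws open and shut, and the axes are right-handed (so a half turn about x gives the same grasp; the last joint's range is limited). The gripper opens to 92 mm and grips with 3 to 60 N. Pads are 19 mm wide; open, the fingers measure 130 mm over their backs; the gripper's body (75 mm by 190 mm) begins 47 mm behind the grasp point.
Start: joints at [-1.376, 0.342, 1.524, -0, 1.275, -0.146], TCP at [175.499, -494.818, 226.741] pointing down, gripper open.
Joint ranges: [-2.53, 2.53], [-0.77, 2.02], [0.04, 2.7], [-1, 4.14], [0.28, 2.66], [-3.11, 3.11]. Speed limits (rad/s): [2.57, 2.57, 3.14, 3.14, 3.14, 3.14].

INTERFACE

Orientations are given as [roll, pitch, yaw] about the fixed x, y, z axes, in that order (R = Rz(yaw) Ry(pitch) Rx(roll)).
In Python, from plant import get_obs, capture, close_job gives the robot as it stands. The module is installed in compiled form; this text tells all that it offers.
- The arm moves only by the tool send_rows, never from a script. Its argument "moves" is a list of rows, each a list of 4 numbers: the shift along the tool's x, y, z in mm, then the turn about the tool's x in degrees. In form: [[tx, ty, tz, yaw], ...]. A call has 1 to 8 rows; each row shifts and turns the commanded pose from where the row before left it, along the tool's axes as they then stand; what a row does not reach is not made up. A row lasts 1/8 s, in which the tool goes at most 62.5 mm and 10.7 degrees, less where a joint would pass 70% of its speed; a pose out of reach is approached as far as the arm can. A call with a gripper value outside its range is refused whole. "hand" is the opening, from 0 (shut) to 1 (fully open), set as the call begins (left out, the last holds). The fingers move at their own pace and stop on an object; the grip force is fixed at half the most. Time passes only in rows, so rows that do not move let the fingers close. It gives the time, the measured TCP pose, the force and the opening at its end, in the units of the state.
- get_obs(): the state, without advancing time (a new reading comes with each control period).
- capture(name): name is "scene" or "top"; returns a dict with "image" (384x512x3 uint8, red, green, blue), "K" (3x3 intrinsics, pixels), "dist" ([k1, k2, p1, p2, k3] as OpenCV has them; the pictures are not rectified), "position" and "attitude" of the camera in the world. Camera axes: x right, y down, z forward; pixel columns grow to the right and rows downward; lengths in mm; the calibration is good to about 2 mm. A picture is of the moment at which its call begins. There is no depth.
- close_job(): hands the job in, once; it reports no verdict.
The state is a dict: "time": time; "joint_positions": joint angles; "dq": joint speeds; "tau": joint torques, N m; "tool_pos": TCP position; "tcp_rot": TCP orientation; "contact_force": force on the tool from outside, world axes, zero at the start; "moment": the same for the moment, N m; "grip_width": finger opening in mm.
Only numpy, scipy, OpenCV 4.12 (cv2) and the standard library are available. Lean on these libraries where they do the work, as an engineer would, in place of code of your own. Each camera call takes 0.05 s, during which the arm holds its last target. There are 200 camera calls.

TASK

The hatch of the small green parts locker springs shut by itself. Take the orange wedge from its wooden cradle, push it tip down all the way home between the upright steel plate and the hatch's white roller, so that it holds the hatch open on its own, and leave it there; then take the brass fitting out of the locker and put it in the empty blue bin. Leave the steel fitting on the bench alone.

Things in the scene. Friction and masses are not known exactly. Their poses are not given: they have to be found in the camera images.
- wedge_head (a point): centre of the orange wedge's head: a 36 x 36 mm grip, 46 mm tall, on top. The wedge (0.18 kg) stands upright, tip down, in a wooden cradle 61 mm high; lift straight up. Body 72 mm thick (x) by 36 mm (y); its tip, 142 mm below this point, is 8 mm thick and lies at the flat +x face (28 to 36 mm in +x). The other side slopes from the tip out to full thickness 85 mm up. Flat face away from the robot
- wedge_home (a point): where wedge_head must be, with the same axes, when the wedge is home: resting on the bracket's base, flat +x face against the upright steel plate (36 mm in +x of here, its flared top 28 mm below here). With the hatch shut the free gap between plate and roller is 22 mm, open from above; the roller's top is 38 mm below here. Lower the wedge into the gap along z; about 10 N pushes it home
- hatch (a joint): angle of the locker's hatch, rad: 0 shut, about 1.36 with the wedge home. A 146 mm square frosted clear panel, grey frame, lies flat on it, top 70 mm above the bench. It turns level about an upright pin near wedge_home, away over the bench behind the locker, and springs shut. A crank on it carries the white roller (16 mm across): the wedge, pushed down, drives the roller in -x of wedge_home
- locker_floor (a point): centre of the locker's inner floor, 6 mm above the bench; the green locker is 130 x 130 mm inside, walls 60 mm high, open above once the hatch is open; x away from the robot, z up. Same axes as wedge_home
- fitting_mid (a point): centre of the brass hexagon hose fitting, 22 x 25 mm and 27 mm tall, 0.06 kg, standing upright on the locker floor, under the clear hatch at the start. Can be gripped across in any direction
- bin: empty blue open-front bin, fixed, 140 mm (x) x 100 mm (y), inside 132 x 84 mm; origin at the centre of its underside, floor 2 mm thick, side and rear walls 70 mm high, front (-x) wall 29 mm. x away from the robot, z up
- steel_fitting: steel hexagon hose fitting, 29 x 33 mm, 30 mm tall, standing loose on the bench: a bystander, not to be moved. Origin at the centre of its underside

How it is judged (in metres and radians):
On the way, in this order (a step that is already met when the one before it is completed fails the run):
1. the wedge is fully home in its place beside the locker and the hatch stands open (value of joint hatch above 1.15 rad and horizontal distance between wedge_head and wedge_home below 0.018 m and z of wedge_head in the frame of wedge_home below 0.01 m), for 0.3 s.
2. the brass fitting is lifted out of the locker (height (world z) of fitting_mid above 0.085 m), for 0.1 s.
At the end, for the whole second after the job is handed in: The wedge stands home: its head within 18 mm sideways and 10 mm in height of its home point, and within 10 degrees of upright; it holds the hatch open by itself at 1.15 rad or more; and the brass fitting lies in the blue bin, on its floor (its centre below 40 mm) (all of step 1 and angle between wedge_head's own z axis and vertical below 0.17 rad and x of fitting_mid in the frame of bin between -0.068 and 0.068 m and y of fitting_mid in the frame of bin between -0.046 and 0.046 m and height (world z) of fitting_mid between 0 and 0.04 m); the robot touches nothing.
It fails at once if the steel fitting is moved by more than 30 mm (distance of steel_fitting from where it was at the start of the episode above 0.03 m).
It also fails if it takes over 48 s, if anything falls off the work surface, if the arm or the gripper's body presses on something with over 40 N, if the wrist force passes 120 N, or if a joint passes its speed limit or range.

## Working session

There is one attempt and no reset: what is moved stays moved. The work goes in short steps, Python scripts to look and compute and a tool call to move; the robot and the scene stay as the last step left them, time stands still between calls to the robot, and variables do not carry over. Pictures are saved under pics/ and viewed, about 8 in all and at most 12, crops included, and the job is handed in when it is done.

Besides the shell and the picture viewer there is one more tool, called after "Emit:" in YAML: its name, and indented under it one key for each argument. send_rows: Moves the arm, as the interface text tells. Its arguments: {"type":"object","properties":{"moves":{"type":"array","items":{"type":"array","items":{"type":"number"}}},"hand":{"type":"number"}},"required":["moves"]}

```bash
mkdir -p pics; cat > h.py <<'E'
import numpy as np, cv2
from plant import get_obs, capture, close_job
from scipy.spatial.transform import Rotation as R
def cap(name,fn=None):
    d=capture(name)
    if fn: cv2.imwrite(f'pics/{fn}.png',d['image'][:,:,::-1])
    return d
def Rm(a):
    a=np.array(a,float)
    if a.shape==(3,3): return a
    if a.size==4: return R.from_quat(a).as_matrix()
    return R.from_euler('xyz',a).as_matrix()
def ray(d,uv):
    p=cv2.undistortPoints(np.array([[uv]],float),np.array(d['K'],float),np.array(d['dist'],float))[0,0]
    v=Rm(d['attitude'])@np.array([p[0],p[1],1.]); return np.array(d['position'],float),v/np.linalg.norm(v)
def onz(d,uv,z):
    o,v=ray(d,uv); return o+v*(z-o[2])/v[2]
E
python3 - <<'E'
from h import *
import pickle
print(get_obs())
D={}
for n in('scene','top'):
    d=cap(n,n+'0');D[n]=d
    print(n,d['K'],d['dist'],d['position'],d['attitude'])
pickle.dump(D,open('D0.pkl','wb'))
E
```

```text
{'time': 0.0, 'joint_positions': array([-1.37599284e+00,  3.42709396e-01,  1.52499148e+00, -1.50447545e-05,
        1.27540315e+00, -1.46011535e-01]), 'dq': array([-0.00074204, -0.00166206, -0.00034777, -0.00073159, -0.00125942,
        0.00085617]), 'tau': array([-5.49730557e-04, -4.31249356e+01, -2.44225127e+01,  7.17373495e-02,
        5.60529158e-02, -1.02998079e-04]), 'tool_pos': array([ 175.41715107, -494.40506958,  226.0607929 ]), 'tcp_rot': array([-1.70728936,  1.56928488,  1.77512271]), 'contact_force': array([ 0.5276631 , -0.16713172, -0.49685544]), 'moment': array([-0.00202512, -0.02041558, -0.03629915]), 'grip_width': 91.78218600862658}
scene [[348.14629912   0.         251.87045617]
 [  0.         348.14629912 190.74410966]
 [  0.           0.           1.        ]] [-0.10781921  0.          0.          0.          0.        ] [ -20.83796029 -772.45975214  504.67590643] [-2.01587258  0.02530254 -0.79258766]
top [[409.62066224   0.         250.59799721]
 [  0.         409.62066224 192.33492039]
 [  0.           0.           1.        ]] [-0.05749101  0.          0.          0.          0.        ] [ 348.2168268  -215.85931466 1006.25115962] [-2.96456062e+00  1.17255998e-03 -1.56105264e+00]
```

```bash
python3 -c "
import cv2,numpy as np
a=cv2.imread('pics/scene0.png');b=cv2.imread('pics/top0.png')
cv2.imwrite('pics/s0b.png',cv2.resize(a,(800,600)));cv2.imwrite('pics/t0b.png',cv2.resize(b,(800,600)))"
```

```text
(no output)
```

View pics/s0b.png

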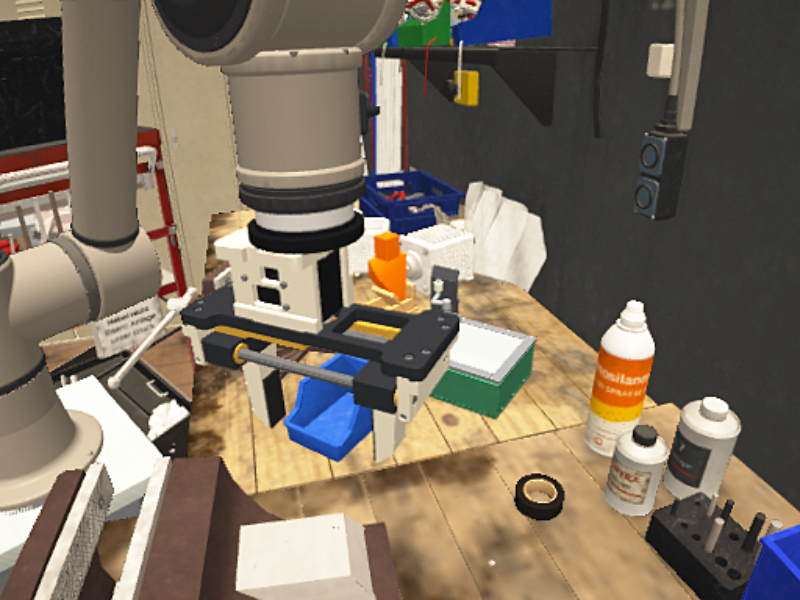

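View pics/t0b.png

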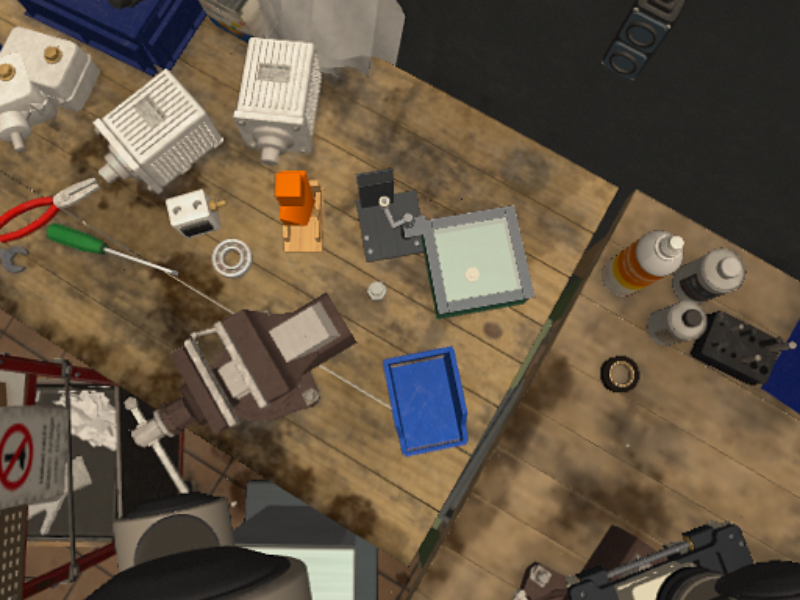

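The views show the wedge at (292,190) in the enlarged top picture, the bracket at (390,215), the roller at (384,202), the locker at (478,262), the brass fitting at (473,272), the steel fitting at (376,290) and the bin at (426,400). Next is a close-up for the exact pixels.

```bash
python3 - <<'E'
import cv2,numpy as np,pickle
from h import *
D=pickle.load(open('D0.pkl','rb'));d=D['top'];im=d['image'][:,:,::-1]
c=cv2.resize(im[98:206,170:346],None,fx=4.5,fy=4.5,interpolation=cv2.INTER_CUBIC);cv2.imwrite('pics/c0.png',c)
hsv=cv2.cvtColor(im.copy(),cv2.COLOR_BGR2HSV)
def ctr(lo,hi,roi,name):
    x0,y0,x1,y1=roi;m=cv2.inRange(hsv,lo,hi)[y0:y1,x0:x1]
    n,l,s,c=cv2.connectedComponentsWithStats(m);i=1+s[1:,4].argmax()
    cs,_=cv2.findContours((l==i).astype(np.uint8),0,2);r=cv2.minAreaRect(max(cs,key=cv2.contourArea))
    print(name,s[i,4],c[i]+[x0,y0],r[0]+np.array([x0,y0]),r[1:],(cv2.boxPoints(r)+[x0,y0]).round(1).tolist())
    return cv2.boxPoints(r)+[x0,y0]
ctr((3,150,205),(14,255,255),(165,100,215,150),'head')
b=ctr((100,120,50),(125,255,255),(235,215,310,300),'bin')
for z in(0,70):print(z,[onz(d,p,z)[:2].round(0).tolist() for p in b])
b=ctr((60,80,20),(90,255,255),(265,125,345,210),'locker')
for z in(0,60):print(z,[onz(d,p,z)[:2].round(0).tolist() for p in b])
E
```

```text
head 267 [184.21722846 117.04494382] [185. 117.] ((16.0, 18.0), 90.0) [[176.0, 109.0], [194.0, 109.0], [194.0, 125.0], [176.0, 125.0]]
bin 2715 [272.96390424 256.15101289] [273.21154785 256.55768585] ((63.14938735961914, 46.479515075683594), 78.69007110595703) [[244.2, 230.2], [289.8, 221.0], [302.2, 283.0], [256.6, 292.1]]
0 [[434.0, -198.0], [457.0, -310.0], [308.0, -339.0], [285.0, -230.0]]
70 [[428.0, -199.0], [450.0, -304.0], [310.0, -331.0], [290.0, -229.0]]
locker 180 [295.17222222 189.58888889] [292.19099045 187.84355164] ((76.85050201416016, 38.646461486816406), 32.242462158203125) [[249.4, 183.7], [270.0, 151.0], [335.0, 192.0], [314.4, 224.7]]
0 [[550.0, -210.0], [635.0, -261.0], [531.0, -424.0], [449.0, -371.0]]
60 [[538.0, -210.0], [618.0, -259.0], [520.0, -412.0], [443.0, -362.0]]
```

View pics/c0.png

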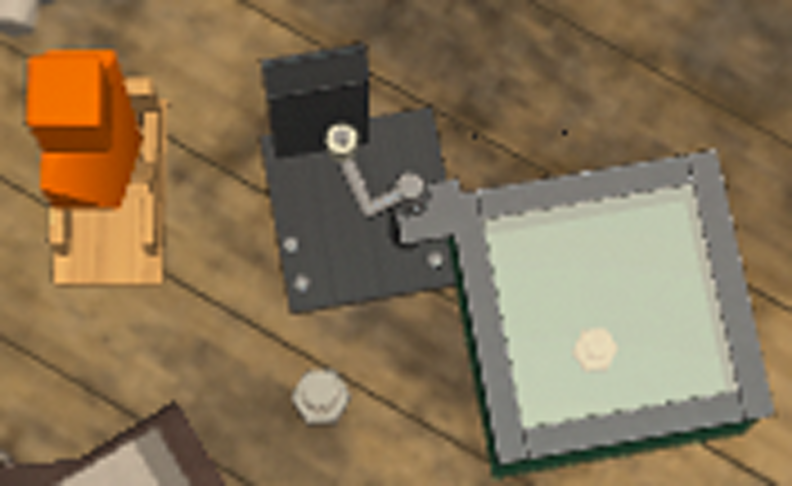

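The top crop shows the head's top face centred near crop (65,89). The bracket and locker are turned about +9.5°, the roller's top is at (342,138), the plate's top edge runs (262,62)-(365,43), and the brass fitting is at (597,349).

```bash
python3 - <<'E'
import cv2
a=cv2.imread('pics/scene0.png')
cv2.imwrite('pics/c1.png',cv2.resize(a[140:270,220:350],None,fx=4.6,fy=4.6,interpolation=cv2.INTER_CUBIC))
E
```

```text
(no output)
```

View pics/c1.png

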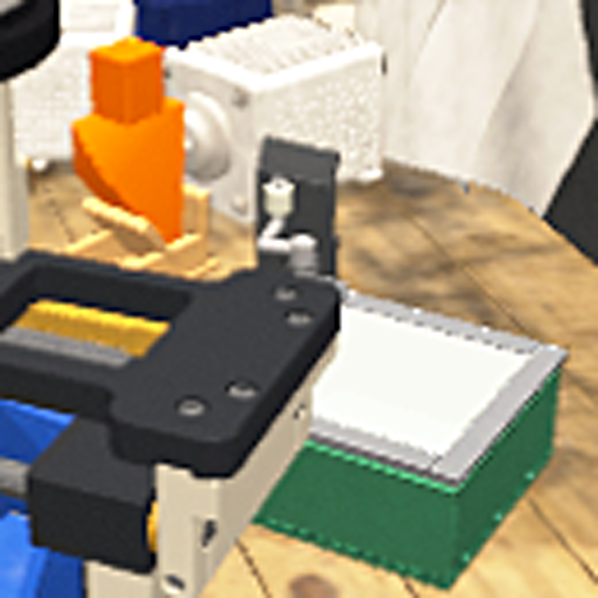

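Scene crop: head's top centre at (126,48), roller's top centre at (277,183), plate's top edge (262,139)-(340,153). Triangulating.

```bash
python3 - <<'E'
import cv2,numpy as np,pickle
from h import *
D=pickle.load(open('D0.pkl','rb'));t=D['top'];s=D['scene']
T=lambda p:np.array(p,float)/4.5+[170,98]-.4
S=lambda p:np.array(p,float)/4.6+[220,140]-.4
def tri(a,b):
    o1,v1=ray(t,T(a));o2,v2=ray(s,S(b))
    A=np.stack([v1,-v2],1);k=np.linalg.lstsq(A,o2-o1,rcond=None)[0]
    p,q=o1+k[0]*v1,o2+k[1]*v2
    return ((p+q)/2).round(1),np.linalg.norm(p-q).round(1)
print('head',tri((65,89),(126,48)));print('roller',tri((342,138),(277,183)))
print('plateL',tri((262,62),(262,139)),'R',tri((365,43),(340,153)))
r=lambda p,z:onz(t,T(p),z)[:2].round(1).tolist()
for z in(160,165,170):print('head',z,[r(p,z) for p in((27,53),(100,50),(103,125),(30,128),(65,89))])
for z in(110,114,118):print('roller',z,r((342,138),z))
for z in(120,124):print('plate',z,r((262,62),z),r((365,43),z),'bend',r((268,97),z-10),r((366,80),z-10))
for z in(0,8):print('base',z,[r(p,z) for p in((292,312),(450,287),(432,108),(262,140))])
print('plate foot',[r(p,8) for p in((276,157),(368,140))])
print('hatch70',[r(p,70) for p in((475,190),(716,150),(773,415),(497,465),(370,212),(452,235))])
print('hatch frame corners',[r(p,70) for p in((446,193),(716,150),(773,415),(496,465))])
print('cradle',[r(p,0) for p in((53,285),(162,283))])
print('brass',[r((597,349),z) for z in(20,33)])
print('steel',r((320,398),20))
E
```

```text
head (array([659.9, -69. , 171.5]), np.float64(0.5))
roller (array([ 655.4, -200.6,  116.4]), np.float64(0.3))
plateL (array([ 691.9, -158.8,  123. ]), np.float64(2.5)) R (array([ 702.9, -211.4,  124.2]), np.float64(0.6))
head 160 [[682.4, -47.5], [684.1, -83.1], [645.9, -86.0], [644.2, -50.7], [664.1, -66.8]]
head 165 [[680.4, -48.5], [682.2, -83.8], [644.1, -86.7], [642.4, -51.7], [662.2, -67.7]]
head 170 [[678.5, -49.5], [680.2, -84.6], [642.4, -87.5], [640.7, -52.7], [660.3, -68.6]]
roller 110 [657.5, -200.3]
roller 114 [656.1, -200.4]
roller 118 [654.7, -200.5]
plate 120 [694.1, -159.4] [704.8, -211.6] bend [679.1, -162.2] [688.7, -212.3]
plate 124 [692.6, -159.7] [703.2, -211.6] bend [677.6, -162.5] [687.2, -212.3]
base 0 [[593.0, -171.6], [608.3, -260.2], [714.0, -249.8], [693.8, -152.7]]
base 8 [[591.0, -172.0], [606.2, -259.9], [711.1, -249.5], [691.1, -153.2]]
plate foot [[681.1, -161.4], [691.6, -213.3]]
hatch70 [[643.2, -270.3], [666.8, -398.6], [523.7, -424.6], [496.1, -281.5], [630.5, -214.9], [618.4, -258.2]]
hatch frame corners [[641.4, -255.0], [666.8, -398.6], [523.7, -424.6], [496.1, -280.9]]
cradle [[607.4, -36.6], [609.1, -98.1]]
brass [[568.9, -340.0], [566.0, -338.4]]
steel [540.1, -188.6]
```

```bash
cat >> h.py <<'E'
def plan(x,y,z,yaw):
    """yaw: world heading (deg) of tool y, mod 180"""
    o=get_obs();M=Rm(o['tcp_rot']);p=np.array(o['tool_pos'])
    cur=np.degrees(np.arctan2(M[1,1],M[0,1]));dy=(yaw-cur+90)%180-90
    turn=-dy                      # tool x points down
    M2=M@R.from_rotvec([np.radians(turn),0,0]).as_matrix()
    t=M2.T@(np.array([x,y,z])-p)
    print('t',o['time'],'tcp',p.round(1),'heading y',cur.round(1),'toolx',M[:,0].round(3),'q6',round(o['joint_positions'][5],2),'F',o['contact_force'].round(1),'grip',round(o['grip_width'],1))
    print('turn',turn.round(1),'then shift',t.round(1))
E
python3 -c "
from h import *
plan(660,-69,240,93);plan(660,-69,130,93)"
```

```text
t 0.1 tcp [ 175.4 -494.4  226.1] heading y -70.5 toolx [-0.     0.001 -1.   ] q6 -0.15 F [-1.1  0.8  0.2] grip 92.0
turn 16.5 then shift [ -13.4 -399.5 -506.2]
t 0.1 tcp [ 175.4 -494.4  226.1] heading y -70.5 toolx [-0.     0.001 -1.   ] q6 -0.15 F [-1.1  0.8  0.2] grip 92.0
turn 16.5 then shift [  96.6 -399.4 -506.2]
```

Emit:
send_rows:
  moves:
    - [-14,0,0,8]
    - [0,0,0,8.5]
    - [0,-33,-42,0]
    - [0,-33,-42,0]
    - [0,-33,-42,0]
    - [0,-33,-42,0]
    - [0,-33,-42,0]
    - [0,-33,-42,0]
  hand: 1

```text
time: 1.1
tool_pos: [417.7, -282.4, 240.5]
tcp_rot: [-0.561, 1.57, 2.634]
contact_force: [0.2, 0.5, 0.2]
grip_width: 92.1
```

Emit:
send_rows:
  moves:
    - [0,-33,-42,0]
    - [0,-33,-42,0]
    - [0,-33,-42,0]
    - [0,-33,-42,0]
    - [0,-33,-42,0]
    - [0,-33,-42,0]
    - [0,0,0,0]
    - [0,0,0,0]

```text
time: 2.1
tool_pos: [657.4, -72.8, 239.9]
tcp_rot: [0.062, 1.569, -3.026]
contact_force: [-0.4, -0.3, -0.1]
grip_width: 91.9
```

```bash
python3 -c "
from h import *
plan(660,-69,190,93);d=cap('scene','s1');e=cap('top','t1')
cv2.imwrite('pics/j1.png',np.hstack([cv2.resize(d['image'][130:270,180:320,::-1],(400,400)),cv2.resize(e['image'][80:220,140:280,::-1],(400,400))]))"
```

```text
t 2.1 tcp [657.4 -72.8 239.9] heading y -86.9 toolx [-0.002 -0.    -1.   ] q6 1.29 F [-0.4 -0.3 -0.1] grip 91.9
turn 0.1 then shift [49.9 -3.7 -2.9]
```

View pics/j1.png

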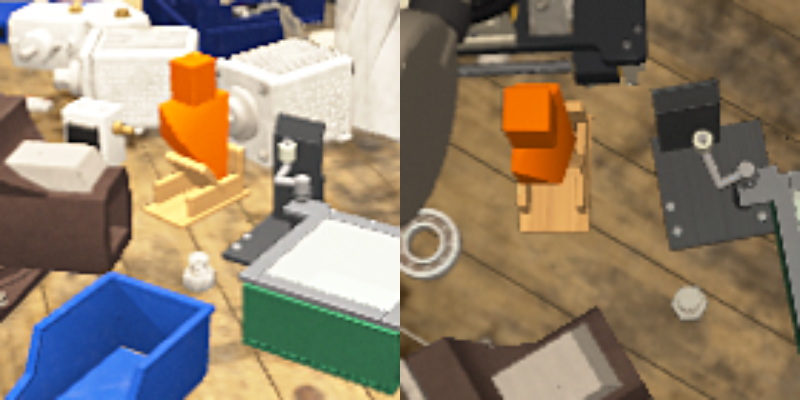

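The gripper is above the wedge, hidden beyond the crop's top; head, bracket and locker are all undisturbed. I'm lowering it to grasp.

Emit:
send_rows:
  moves:
    - [15,-4,-3,0]
    - [15,0,0,0]
    - [20,0,0,0]
    - [20,0,0,0]
    - [15,0,0,0]
    - [15,0,0,0]
    - [10,0,0,0]
    - [0,0,0,0]

```text
time: 3.2
tool_pos: [660.3, -68.6, 129.8]
tcp_rot: [-0.212, 1.569, 2.983]
contact_force: [-0.5, -1.0, -0.9]
grip_width: 91.7
```

Emit:
send_rows:
  moves:
    - [0,0,0,0]
    - [0,0,0,0]
    - [0,0,0,0]
    - [0,0,0,0]
  hand: 0

```text
time: 3.7
tool_pos: [660.8, -68.6, 131.0]
tcp_rot: [2.632, 1.57, -0.457]
contact_force: [-0.1, -0.2, 0.3]
grip_width: 56.7
```

Emit:
send_rows:
  moves:
    - [0,0,0,0]
    - [0,0,0,0]
    - [0,0,0,0]
    - [0,0,0,0]

```text
time: 4.2
tool_pos: [660.8, -68.6, 130.7]
tcp_rot: [2.73, 1.571, -0.358]
contact_force: [1.5, -1.3, -0.7]
grip_width: 36.2
```

Emit:
send_rows:
  moves:
    - [-10,0,0,0]
    - [-20,0,0,0]
    - [-20,0,0,0]
    - [-20,0,0,0]
    - [-20,0,0,0]
    - [-20,0,0,0]
    - [-20,0,0,0]
    - [0,0,0,0]

```text
time: 5.2
tool_pos: [661.3, -68.7, 262.9]
tcp_rot: [2.831, 1.567, -0.258]
contact_force: [0.3, 0.2, -1.9]
grip_width: 36.3
```

```bash
python3 -c "
from h import *
import pickle
plan(648,-194,262,100.5);d=cap('scene','s2');e=cap('top','t2');pickle.dump({'scene':d,'top':e},open('D2.pkl','wb'))
cv2.imwrite('pics/j2.png',np.hstack([cv2.resize(d['image'][60:260,180:380,::-1],(400,400)),cv2.resize(e['image'][50:200,130:280,::-1],(400,400))]))"
```

```text
t 5.2 tcp [661.3 -68.7 262.9] heading y -87.0 toolx [ 0.004 -0.001 -1.   ] q6 1.3 F [ 0.3  0.2 -1.9] grip 36.3
turn -7.5 then shift [  0.9 120.7  35.9]
```

View pics/j2.png

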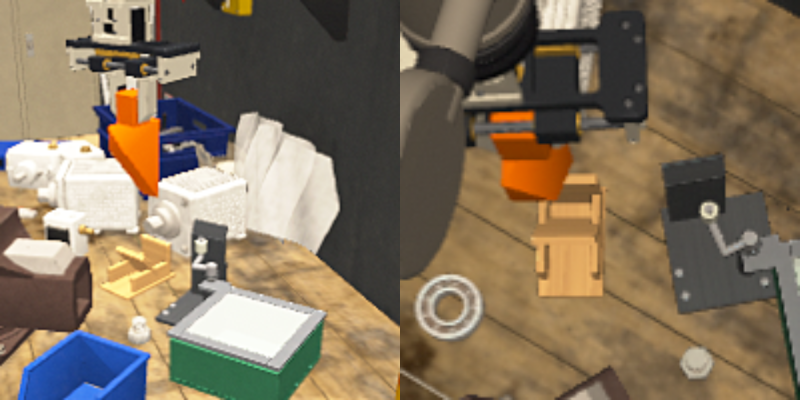

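The wedge hangs upright in the gripper, clear of the empty cradle; its tip corner is at full-frame scene pixel (259,157). Quick check of its pose in the hand.

```bash
python3 -c "
from h import *
import pickle
D=pickle.load(open('D2.pkl','rb'));s=D['scene']
im=s['image'][:,:,::-1].copy();h=cv2.cvtColor(im,cv2.COLOR_BGR2HSV);m=cv2.inRange(h,(3,150,90),(16,255,255));m[:100]=0;m[:,:225]=0;m[165:]=0;m[:,275:]=0
ys,xs=np.nonzero(m)
for r in range(ys.max()-10,ys.max()+1): print(r,xs[ys==r].min(),xs[ys==r].max())
print('top rows',ys.min(),xs[ys==ys.min()+3])
for P in [(698.2,-84.8,z) for z in(135,140,145)]+[(690.2,-84.4,140)]:
    Rc=Rm(s['attitude']);q,_=cv2.projectPoints(np.array([P],float),cv2.Rodrigues(Rc.T)[0],-Rc.T@s['position'],s['K'],s['dist']);print(P,q.ravel().round(1))
"
```

```text
148 245 258
149 246 258
150 247 258
151 247 258
152 248 258
153 249 258
154 250 258
155 250 258
156 251 258
157 254 258
158 258 258
top rows 104 [238 239 240 248 259]
(698.2, -84.8, 135) [259.9 159.5]
(698.2, -84.8, 140) [259.9 157.9]
(698.2, -84.8, 145) [259.8 156.3]
(690.2, -84.4, 140) [258.  158.6]
```

Emit:
send_rows:
  moves:
    - [0,0,0,-7.5]
    - [0,20,6,0]
    - [0,20,6,0]
    - [0,20,6,0]
    - [0,20,6,0]
    - [0,20,6,0]
    - [0,20,6,0]
    - [0,0,0,0]

```text
time: 6.3
tool_pos: [646.9, -195.2, 260.5]
tcp_rot: [1.002, 1.57, -1.959]
contact_force: [0.3, 0.5, -2.5]
grip_width: 35.8
```

```bash
python3 -c "
from h import *
import pickle
plan(647,-194.5,262,100.5);d=cap('scene','s3');pickle.dump({'scene':d},open('D3.pkl','wb'))
cv2.imwrite('pics/j3.png',cv2.resize(d['image'][90:240,230:380,::-1],(600,600),interpolation=cv2.INTER_CUBIC))"
```

```text
t 6.3 tcp [ 646.9 -195.2  260.5] heading y -79.6 toolx [-0. -0. -1.] q6 0.98 F [ 0.3  0.5 -2.5] grip 35.8
turn -0.1 then shift [-1.5 -0.7 -0.3]
```

View pics/j3.png

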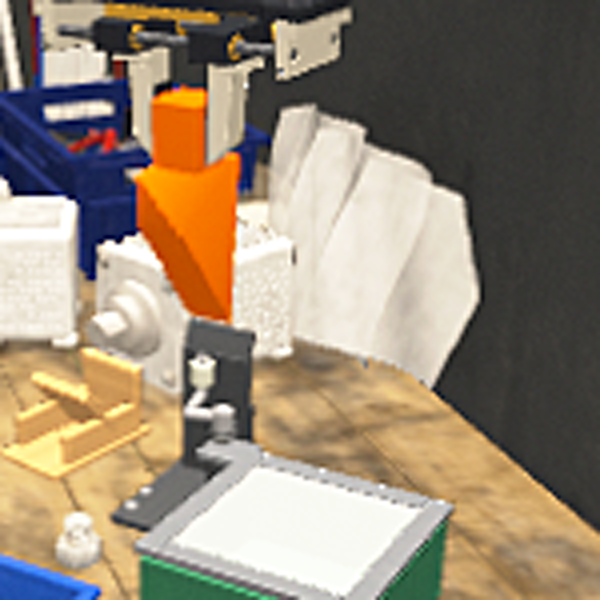

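The wedge hangs upright over the bracket, its tip near (228,318) just above the plate's top (220,325). The roller is at (203,372). I'm lowering gently while watching the forces.

Emit:
send_rows:
  moves:
    - [8,0,0,0]
    - [8,0,0,0]
    - [8,0,0,0]
    - [8,0,0,0]
    - [5,0,0,0]
    - [0,0,0,0]

```text
time: 7.1
tool_pos: [647.0, -193.1, 223.2]
tcp_rot: [-0.496, 1.57, 2.829]
contact_force: [-0.9, -0.3, -1.6]
grip_width: 36.6
```

Emit:
send_rows:
  moves:
    - [6,0,0,0]
    - [6,0,0,0]
    - [6,0,0,0]
    - [6,0,0,0]
    - [0,0,0,0]

```text
time: 7.72
tool_pos: [646.9, -192.9, 198.4]
tcp_rot: [-0.657, 1.569, 2.668]
contact_force: [-0.4, 0.5, -1.4]
grip_width: 36.0
```

Emit:
send_rows:
  moves:
    - [6,0,0,0]
    - [6,0,0,0]
    - [6,0,0,0]
    - [6,0,0,0]
    - [0,0,0,0]

```text
time: 8.35
tool_pos: [646.8, -192.8, 174.3]
tcp_rot: [-0.706, 1.569, 2.619]
contact_force: [0.2, 0.2, -1.3]
grip_width: 36.4
```

```bash
python3 -c "
from h import *
d=cap('scene','s4');e=cap('top','t4')
cv2.imwrite('pics/j4.png',np.hstack([cv2.resize(d['image'][90:240,230:380,::-1],(400,400)),cv2.resize(e['image'][70:220,190:340,::-1],(400,400))]))"
```

```text
(no output)
```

View pics/j4.png

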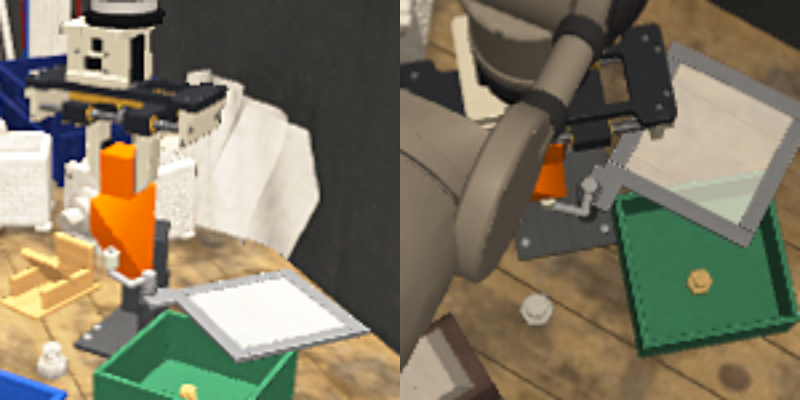

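The hatch is swinging open as intended: the roller is at (548,200), pushed towards -x, and the brass fitting is visible at (700,282). I'm pushing on.

Emit:
send_rows:
  moves:
    - [6,0,0,0]
    - [6,0,0,0]
    - [6,0,0,0]
    - [6,0,0,0]
    - [4,0,0,0]
    - [0,0,0,0]

```text
time: 9.2
tool_pos: [646.8, -192.7, 146.3]
tcp_rot: [-0.837, 1.569, 2.488]
contact_force: [2.7, 1.0, -2.7]
grip_width: 36.2
```

Emit:
send_rows:
  moves:
    - [4,0,0,0]
    - [3,0,0,0]
    - [0,0,0,0]

```text
time: 9.57
tool_pos: [647.1, -193.1, 140.2]
tcp_rot: [-0.516, 1.57, 2.809]
contact_force: [1.8, -0.0, -3.5]
grip_width: 35.7
```

Emit:
send_rows:
  moves:
    - [3,0,0,0]
    - [2,0,0,0]
    - [0,0,0,0]

```text
time: 9.95
tool_pos: [647.2, -193.2, 135.5]
tcp_rot: [-0.248, 1.571, 3.078]
contact_force: [1.7, 0.6, -1.5]
grip_width: 36.2
```

Emit:
send_rows:
  moves:
    - [2,0,0,0]
    - [0,0,0,0]

```text
time: 10.2
tool_pos: [647.1, -193.2, 133.5]
tcp_rot: [-0.461, 1.571, 2.864]
contact_force: [2.9, -0.1, -2.2]
grip_width: 36.4
```

Emit:
send_rows:
  moves:
    - [2,0,0,0]
    - [0,0,0,0]

```text
time: 10.45
tool_pos: [647.2, -193.3, 132.6]
tcp_rot: [2.249, 1.57, -0.708]
contact_force: [-0.8, 0.3, 4.2]
grip_width: 36.1
```

Emit:
send_rows:
  moves:
    - [2,0,0,0]
    - [0,0,0,0]

```text
time: 10.7
tool_pos: [647.3, -193.3, 132.6]
tcp_rot: [2.452, 1.569, -0.505]
contact_force: [-3.8, 2.1, 14.1]
grip_width: 36.1
```

The wedge has bottomed: z has stopped and the force rose to +14 N. Releasing it and backing straight up.

Emit:
send_rows:
  moves:
    - [0,0,0,0]
    - [0,0,0,0]
    - [0,0,0,0]
    - [0,0,0,0]
    - [0,0,0,0]
    - [0,0,0,0]
  hand: 1

```text
time: 11.45
tool_pos: [647.2, -193.2, 129.6]
tcp_rot: [0.174, 1.571, -2.784]
contact_force: [-0.4, -0.2, -0.7]
grip_width: 89.9
```

Emit:
send_rows:
  moves:
    - [-10,0,0,0]
    - [-20,0,0,0]
    - [-20,0,0,0]
    - [-20,0,0,0]
    - [-20,0,0,0]
    - [-20,0,0,0]
    - [0,0,0,0]

```text
time: 12.32
tool_pos: [648.0, -193.5, 242.3]
tcp_rot: [2.536, 1.566, -0.422]
contact_force: [0.1, -0.1, -0.1]
grip_width: 91.6
```

```bash
python3 -c "
from h import *
import pickle
plan(567,-338.5,200,100)
d=cap('scene','s5');e=cap('top','t5');pickle.dump({'scene':d,'top':e},open('D5.pkl','wb'))
cv2.imwrite('pics/j5.png',np.hstack([cv2.resize(d['image'][130:280,220:370,::-1],(400,400)),cv2.resize(e['image'][70:220,200:350,::-1],(400,400))]))
im=e['image'][:,:,::-1].copy();h=cv2.cvtColor(im,cv2.COLOR_BGR2HSV)[130:215,265:350]
m=cv2.inRange(h,(8,70,90),(30,255,255));n,l,s,c=cv2.connectedComponentsWithStats(m)
for i in range(1,n):
  if s[i,4]>8:
    p=c[i]+[265,130];print(s[i],p.round(1),onz(e,p,25).round(1),onz(e,p,33).round(1))
"
```

```text
t 12.325 tcp [ 648.  -193.5  242.3] heading y -79.5 toolx [ 0.004 -0.002 -1.   ] q6 0.98 F [ 0.1 -0.1 -0.1] grip 91.6
turn 0.5 then shift [ 42.2 128.6 105.1]
[   0    0   85   85 2731] [316.7 184.5] [ 544.8 -374.3   25. ] [ 543.2 -373.    33. ]
[  6   6  31   7 115] [281.3 138. ] [ 662.2 -288.4   25. ] [ 659.6 -287.8   33. ]
[32 41 10 10 70] [301.8 175.1] [ 567.9 -338.1   25. ] [ 566.1 -337.1   33. ]
```

View pics/j5.png

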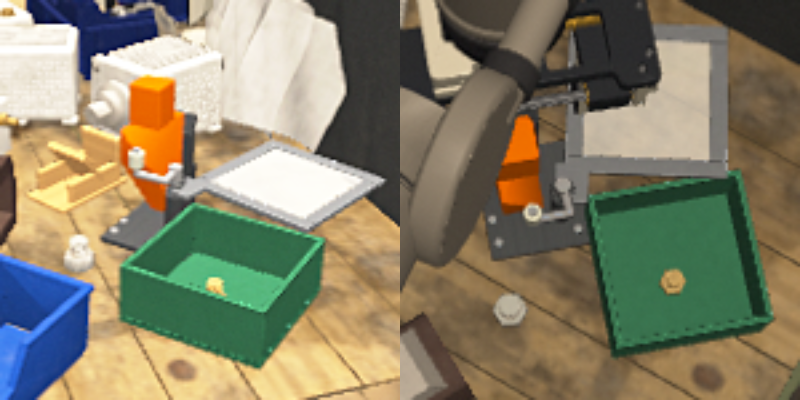

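The wedge stands home on its own and the hatch is open, with its panel behind the locker at (650,100). The brass fitting is free at (672,282). I'm moving above it with a part-opened gripper.

Emit:
send_rows:
  moves:
    - [0,32,26,0]
    - [0,32,26,0]
    - [0,32,26,0]
    - [0,32,26,0]
    - [20,0,0,0]
    - [22,0,0,0]
    - [0,0,0,0]
  hand: 0.6

```text
time: 13.3
tool_pos: [567.0, -337.2, 194.8]
tcp_rot: [-0.828, 1.565, 2.497]
contact_force: [-0.3, 0.2, 0.5]
grip_width: 55.3
```

```bash
python3 -c "
from h import *
plan(567,-338,9.5,100)"
```

```text
t 13.3 tcp [ 567.  -337.2  194.8] heading y -79.5 toolx [-0.005  0.004 -1.   ] q6 0.73 F [-0.3  0.2  0.5] grip 55.3
turn 0.5 then shift [185.3   1.5  -0.6]
```

Emit:
send_rows:
  moves:
    - [35,1,0,0]
    - [35,0,0,0]
    - [35,0,0,0]
    - [30,0,0,0]
    - [20,0,0,0]
    - [15,0,0,0]
    - [10,0,0,0]
    - [0,0,0,0]

```text
time: 14.3
tool_pos: [568.4, -338.9, 17.4]
tcp_rot: [-0.697, 1.57, 2.628]
contact_force: [0.2, -0.0, -0.4]
grip_width: 55.1
```

Emit:
send_rows:
  moves:
    - [4,0,0,0]
    - [0,0,0,0]

```text
time: 14.55
tool_pos: [568.7, -339.1, 14.1]
tcp_rot: [2.252, 1.57, -0.706]
contact_force: [0.3, 0.1, 0.7]
grip_width: 55.1
```

Emit:
send_rows:
  moves:
    - [0,0,0,0]
    - [0,0,0,0]
    - [0,0,0,0]
    - [0,0,0,0]
    - [0,0,0,0]
    - [0,0,0,0]
  hand: 0

```text
time: 15.3
tool_pos: [568.6, -339.1, 13.8]
tcp_rot: [1.9, 1.571, -1.058]
contact_force: [-1.0, -0.1, 1.1]
grip_width: 20.4
```

Emit:
send_rows:
  moves:
    - [0,0,0,0]
    - [0,0,0,0]
    - [-10,0,0,0]
    - [-20,0,0,0]
    - [-30,0,0,0]
    - [-40,0,0,0]
    - [-40,0,0,0]
    - [0,0,0,0]

```text
time: 16.3
tool_pos: [570.2, -340.2, 158.5]
tcp_rot: [2.302, 1.563, -0.656]
contact_force: [-0.1, -0.4, -0.5]
grip_width: 20.9
```

```bash
python3 -c "
from h import *
d=cap('scene','s6');e=cap('top','t6')
cv2.imwrite('pics/j6.png',np.hstack([cv2.resize(d['image'][130:280,220:370,::-1],(400,400)),cv2.resize(e['image'][70:220,200:350,::-1],(400,400))]))
b=[(244.2,230.2),(289.8,221),(302.2,283),(256.6,292.1)]
print(np.mean([onz(e,p,60) for p in b],0))
plan(370,-267,155,100)"
```

```text
[ 369.56520356 -266.18808722   60.        ]
t 16.4 tcp [ 568.3 -338.8  153.9] heading y -79.5 toolx [ 0. -0. -1.] q6 0.73 F [ 0.3  1.  -1.1] grip 20.7
turn 0.5 then shift [  -1.1 -105.2  182.9]
```

View pics/j6.png

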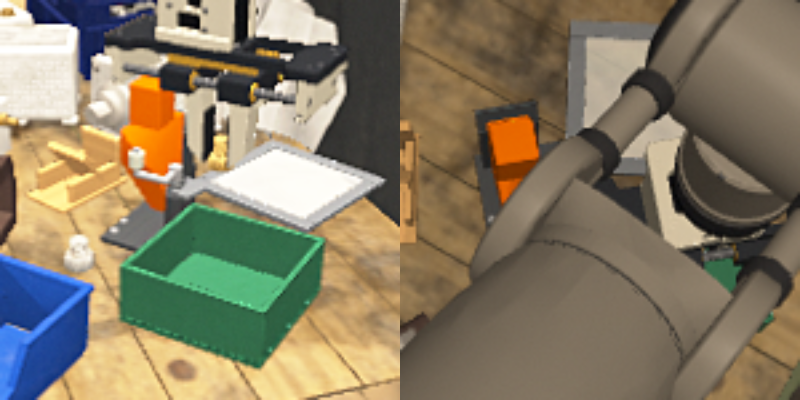

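The brass fitting is held at (217,150), and the wedge and hatch are still in place. I'm turning the jaws along the bin's length, then carrying it over.

Emit:
send_rows:
  moves:
    - [0,0,0,-10]
    - [0,0,0,-10]
    - [0,0,0,-10]
    - [0,0,0,-10]
    - [0,0,0,-10]
    - [0,0,0,-10]
    - [0,0,0,-10]
    - [0,0,0,-10]

```text
time: 17.4
tool_pos: [567.7, -338.4, 151.6]
tcp_rot: [-2.213, 1.567, 2.514]
contact_force: [-0.2, -0.4, -1.5]
grip_width: 20.3
```

Emit:
send_rows:
  moves:
    - [0,0,0,-10]
    - [0,0,0,-1]
    - [0,0,0,0]

```text
time: 17.77
tool_pos: [568.2, -338.8, 152.7]
tcp_rot: [-2.405, 1.569, 2.505]
contact_force: [-0.1, -0.3, -1.1]
grip_width: 20.3
```

```bash
python3 -c "
from h import *
plan(369,-267,150,12)"
```

```text
t 17.775 tcp [ 568.2 -338.8  152.7] heading y 11.4 toolx [-0.001  0.001 -1.   ] q6 -0.85 F [-0.1 -0.3 -1.1] grip 20.3
turn -0.6 then shift [   3.1 -179.9 -111.6]
```

Emit:
send_rows:
  moves:
    - [0,-30,-18.6,0]
    - [0,-30,-18.6,0]
    - [0,-30,-18.6,0]
    - [0,-30,-18.6,0]
    - [0,-30,-18.6,0]
    - [0,-30,-18.6,0]
    - [0,0,0,0]
    - [0,0,0,0]

```text
time: 18.77
tool_pos: [370.6, -266.2, 154.1]
tcp_rot: [0.637, 1.569, -0.734]
contact_force: [1.6, 0.8, -0.5]
grip_width: 20.2
```

```bash
python3 -c "
from h import *
plan(369,-267,13,12);d=cap('scene','s7');e=cap('top','t7')
cv2.imwrite('pics/j7.png',np.hstack([cv2.resize(d['image'][150:320,140:310,::-1],(400,400)),cv2.resize(e['image'][160:330,190:360,::-1],(400,400))]))
"
```

```text
t 18.775 tcp [ 370.6 -266.2  154.1] heading y 11.4 toolx [ 0.001 -0.001 -1.   ] q6 -0.99 F [ 1.6  0.8 -0.5] grip 20.2
turn -0.6 then shift [141.1  -1.8   0.3]
```

View pics/j7.png

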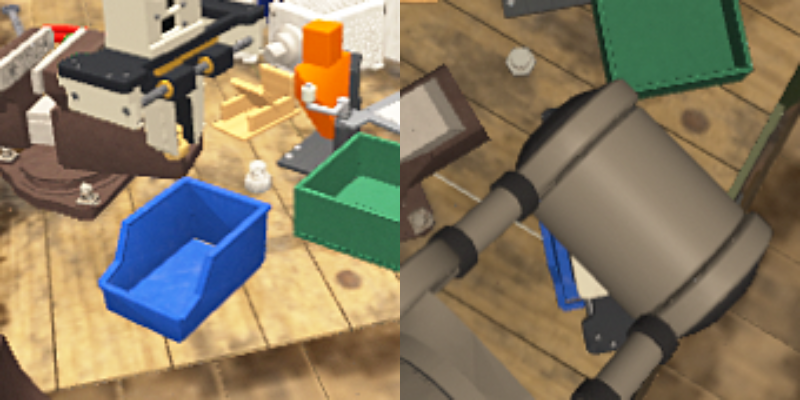

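The fitting is held above the bin at (180,150) in the scene crop, and the way down is clear. Lowering.

Emit:
send_rows:
  moves:
    - [25,-1,0,0]
    - [30,-1,0,0]
    - [30,0,0,0]
    - [25,0,0,0]
    - [15,0,0,0]
    - [8,0,0,0]
    - [4,0,0,0]
    - [0,0,0,0]

```text
time: 19.88
tool_pos: [368.2, -266.2, 16.8]
tcp_rot: [0.464, 1.57, -0.905]
contact_force: [0.4, -0.2, -0.9]
grip_width: 20.3
```

Emit:
send_rows:
  moves:
    - [3,0,0,0]
    - [2,0,0,0]
    - [0,0,0,0]

```text
time: 20.25
tool_pos: [367.9, -266.0, 11.7]
tcp_rot: [0.168, 1.571, -1.202]
contact_force: [-0.1, 0.2, -0.6]
grip_width: 20.6
```

Emit:
send_rows:
  moves:
    - [0,0,0,0]
    - [0,0,0,0]
    - [0,0,0,0]
    - [0,0,0,0]
  hand: 0.5

```text
time: 20.75
tool_pos: [367.9, -266.1, 11.8]
tcp_rot: [0.244, 1.571, -1.126]
contact_force: [-0.1, 0.1, 0.1]
grip_width: 46.2
```

Emit:
send_rows:
  moves:
    - [-10,0,0,0]
    - [-25,0,0,0]
    - [-40,0,0,0]
    - [-40,0,0,0]
    - [-40,0,0,0]
    - [-40,0,0,0]
    - [0,0,0,0]

```text
time: 21.62
tool_pos: [369.0, -267.1, 210.2]
tcp_rot: [0.569, 1.563, -0.8]
contact_force: [0.5, -0.3, -0.3]
grip_width: 46.0
```

```bash
python3 -c "
from h import *
import pickle
print(get_obs()['grip_width']);d=cap('scene','s8');e=cap('top','t8');pickle.dump({'scene':d,'top':e},open('D8.pkl','wb'))
cv2.imwrite('pics/j8.png',np.hstack([cv2.resize(d['image'][130:320,160:350,::-1],(400,400)),cv2.resize(e['image'][80:320,140:380,::-1],(400,400))]))
"
```

```text
45.97920307749688
```

View pics/j8.png

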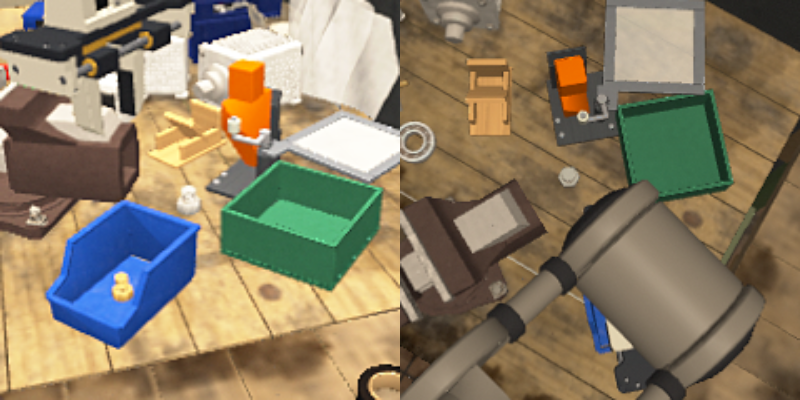

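The fitting stands in the bin at (123,287), the gripper is clear, the wedge is home and the hatch open. One last numeric check before handing in.

```bash
python3 -c "
from h import *
import pickle
D=pickle.load(open('D8.pkl','rb'));s=D['scene'];e=D['top']
A=lambda p:np.array(p)*.6+[140,80]
print('brass',onz(s,np.array([123,287])*.475+[160,130],16).round(0))
im=e['image'][:,:,::-1].copy();h=cv2.cvtColor(im,cv2.COLOR_BGR2HSV);m=cv2.inRange(h,(3,150,205),(14,255,255));m[:, :225]=0;m[:,265:]=0;m[:105]=0;m[155:]=0
n,l,st,c=cv2.connectedComponentsWithStats(m);i=1+st[1:,4].argmax();print('head',st[i],onz(e,c[i],173).round(0))
a,b=onz(e,A((606,89)),70),onz(e,A((703,93)),70);print('hatch edge dir deg',np.degrees(np.arctan2(*(b-a)[[1,0]])).round(1),'shut ref -79.9')
print('steel',onz(e,A((169+400,177))-[240,0],20).round(0),'start 540,-189')
close_job()
"
```

```text
brass [ 368. -266.   16.]
head [233 114  19  18 256] [ 649. -194.  173.]
hatch edge dir deg -91.1 shut ref -79.9
steel [ 540. -190.   20.] start 540,-189
the job is handed in; nothing more can be done
```

The job is handed in: the wedge is home and holding the hatch open by itself, and the brass fitting stands in the blue bin. The whole run took about 22 s of the 48 s allowed. Nothing read before hand-in failed.

- **Wedge:** it bottomed on the bracket base at about +14 N. The last picture put its head at (649, -194), which is where I estimated home to be. I saw it upright but did not measure its tilt.
- **Hatch:** its panel edge read -91.1° against -79.9° when shut. The panel is square, so this fits a swing of about 79° (1.37 rad), but the edge alone does not prove which side I measured. The pictures confirm it stands open behind the locker.
- **Brass fitting:** it was lifted well above the locker, then set down at (368, -266), within a couple of millimetres of the bin's centre. The gripper is open and about 200 mm above it, touching nothing.
- **Steel fitting:** it reads (540, -190) now against (540, -189) at the start, which is within measuring error.

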